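# Slide a pipette hanger into the stand's rail until it locks

### The arm

A 6-joint arm with a two-finger parallel gripper is mounted at the origin on the work surface. World frame = base frame: x ahead of the robot, y to its left, z up, the work surface at z = 0. Lengths are in mm, angles in rad, forces in N, time in s.
With the tool pointing down it reaches from about 325 to 850 mm from the base axis. Payload 4.4 kg.
Tool frame: the origin (TCP) lies midway between the tips of the shut fingers; the grasp point (between the pads) lies 19 mm behind it; z points along the fingers, x is the direction in which the jaws open and shut, and the axes are right-handed (so a half turn about z gives the same grasp; the last joint's range is limited). The gripper opens to 94 mm and grips with 3 to 60 N. Pads are 16 mm wide; open, the fingers measure 119 mm over their backs; the gripper's body (75 mm by 177 mm) begins 78 mm behind the grasp point.
Start: joints at [-1.393, 0.207, 1.542, -0, 1.393, -0.15], TCP at [185.659, -544.204, 205.447] pointing down, gripper open.
Joint ranges: [-2.73, 2.73], [-0.86, 2.22], [0.23, 2.46], [-1.11, 4.25], [0.08, 2.63], [-2.82, 2.82]. Speed limits (rad/s): [2.79, 2.79, 3.14, 3.14, 3.14, 3.14].

### API

Orientations are given as a unit quaternion [w, x, y, z].
In Python, from rig import observe, read_camera, calibration, hand_in gives the robot as it stands.
- The arm moves only by the tool drive_tool, never from a script. Its argument "targets" is a list of rows, each a list of 3 entries, a list of its own where there are three numbers: the shift along the tool's x, y, z in m, then the turn, a rotation vector about the tool's x, y, z in degrees, then the closure in counts, from 0 (fully open) to 255 (shut). A call has exactly 10 rows; each row is the pose to reach, as a shift and turn from the pose measured when the call began, along the tool's axes at that moment; what a row does not reach only later rows make up. A row lasts 1/10 s, in which the tool goes at most 50 mm and 8.59 degrees, less where a joint would pass 70% of its speed; a pose out of reach is approached as far as the arm can. A call with a gripper value outside its range is refused whole. The fingers move at their own pace and stop on an object; "squeeze" is the grip in N (left out, the last holds). Time passes only in rows, so rows that repeat a pose let the fingers close, or fill a call up. It gives the time, the measured TCP pose, the force and the opening at its end, in the units of the state.
- observe(): the state, without advancing time (a new reading comes with each control period).
- read_camera(name): name is "scene" or "top"; returns the picture (480x640x3 uint8, red, green, blue); there is no depth.
- calibration(name): a dict with "fovy" (degrees; the focal length in pixels is half the picture's height over the tangent of half this angle, whatever the lens; pixels are square), "cx", "cy" (the principal point, pixels), "k1" (the pictures are not rectified: a ray, as slopes to the right and down, at radius r is drawn at 1 + k1 r^2 times it, then the intrinsics apply), "origin" and "attitude" of the camera in the world. Camera axes: x right, y down, z forward; pixel columns grow to the right and rows downward; lengths in mm; the calibration is good to about 2 mm. A picture is of the moment at which its call begins. calibration takes no time and is no camera call.
- hand_in(): hands the job in, once; it reports no verdict.
The state is a dict: "time": time; "joint_positions": joint angles; "joint_velocities": joint speeds; "effort": joint torques, N m; "ee_pos": TCP position; "orientation": TCP orientation; "contact_force": force on the tool from outside, world axes, zero at the start; "torque": the same for the moment, N m; "grip_width": finger opening in mm.
Only numpy, scipy, OpenCV 4.12 (cv2) and the standard library are available. Lean on these libraries where they do the work, as an engineer would, in place of code of your own. Each camera call takes 0.05 s, during which the arm holds its last target. There are 200 camera calls.

### The job

Pick up the loose pipette hanger (the one with the two round glides behind its stem) and thread its glides into the open end of the pipette stand's rail. Slide it gently along the rail all the way home, until the spring pin of the stop has ridden over the first glide and dropped fully in between the two, then let go and leave it hanging there; never force it against the rail or the stop, and leave the other things on the bench where they are.

Things in the scene. Friction and masses are not known exactly. Their poses are not given: they have to be found in the camera images.
- hanger: Loose grey plastic pipette hanger, about 170 g, standing upright. Origin: on its underside, below the middle of its stem; z up, x from the stem towards the glides, y across. Foot 8 mm thick, 48 mm wide (y), back to x = 20 mm; two prongs reach forward to x = -66 mm, 39 mm apart. A neck 22 mm wide (y), 10 mm high, centred 60 mm up, leads back from the stem to the glides.
- hanger_grip (a point): Place to grip: middle of the hanger's stem, 86 mm above its underside, same axes. The stem is an upright bar 16 mm (x) by 26 mm (y), its top 100 mm above the underside. Grip it across its 26 mm from above; the neck below (55 to 65 mm high) is narrower than the stem.
- hanger_head (a point): Middle of the carriage, at (48, 0, 60) mm in the hanger's frame, same axes. Carriage: two round white glides that do not turn, 25 mm in diameter, 20 mm thick along x, side by side along y with centres 27 mm apart, so 52 mm long. In the rail, a heel below the neck (x to 31.6 mm, 41 to 52 mm high) runs along the outside of the front wall.
- rail: Fixed pipette stand: horizontal aluminium rail on two uprights, cream foot plate 12 mm high. Origin on the bench below the rail's axis; z up, y along the rail from its open to its closed end, x away from its slotted front. Axis 235 mm up. The hanger goes in with its axes parallel to the stand's, so its stem is 48 mm in front of the axis. The hanger must not press on it with over 35 N in all.
- rail_mouth (a point): Centre of the rail's hollow at its open end, at (0, -150, 235) mm in the stand's frame, same axes. Profile 30.4 (x) by 36 mm (z), walls 4 mm, hollow 22.4 by 28 mm: the glides have 1.2 mm of play each way in x, 1.5 mm in z. A slot 14 mm high in the front (-x) wall takes the hanger's neck. Back wall and lips taper open in x by 2 mm over the first 10 mm.
- rail_cap (a point): Centre of the rail's closed end (black cap), at (0, 250, 235) mm in the stand's frame. Two hangers with pipettes already hang 100 and 35 mm before it. Before them a dark stop is clamped over the rail where the last user left it, its spring pin (round black pull knob 19 mm wide, 47 mm above the axis) 100 to 200 mm from the open end: not measured, found by eye or by feel.
- plunger (a joint): Lift of the stop's spring pin, m: 0 with nothing under it, about 0.009 on top of a glide, about 0.003 dropped fully between the two glides: the hanger is then home, its carriage's middle under the pin. Pushing past the pin takes about 5 to 12 N; it cannot be counted on to pull the hanger home. A rubber stop in the rail blocks the hanger 1 mm beyond home.
- rest: Bystander: a loose grey bench rest with the same stem and prongs as the hanger but a flat foot behind and no neck or glides. Origin on its underside below the stem.
- eyepiece: Bystander: black microscope eyepiece, 32 mm wide, 52 mm high, origin under its centre.
- slidebox: Bystander: white slide box 98 by 82 by 33 mm, origin under its centre.
- dropper: Bystander: amber dropper bottle 34 mm wide, 85 mm high, origin under its centre.
- dish: Bystander: clear round culture dish with lid, 90 mm wide, 15 mm high, origin under its centre.
- tissue: Bystander: cardboard lens tissue box 75 by 110 by 45 mm, origin under its centre.
- case: Bystander: round objective case, 40 mm wide, 60 mm high, origin under its centre.
Things that resemble listed ones, but are neither listed nor needed, are in the scene too. What is shaped like the hanger but orange, pink or turquoise is not meant.

How it is judged (in metres and radians):
On the way, in this order (a step that is already met when the one before it is completed fails the run):
1. the hanger's carriage is threaded into the rail's open end (y of hanger_head in the frame of rail_mouth above 0.03 m and x of hanger_head in the frame of rail_mouth between -0.004 and 0.004 m and z of hanger_head in the frame of rail_mouth between -0.004 and 0.004 m), for 0.1 s.
2. the spring pin rides up over the first glide (value of joint plunger above 0.0065 m and y of hanger_head in the frame of rail_mouth above 0.07 m), for 0.02 s.
At the end, for the whole second after the job is handed in: The hanger hangs released and at rest in the rail, the carriage's middle within 5 mm of the rail's axis, in line with it within 0.15 rad and 90 to 210 mm past the open end, with the stop's spring pin dropped fully between the two glides (pin lift 1 to 4.6 mm) (value of joint plunger between 0.001 and 0.0046 m and y of hanger_head in the frame of rail_mouth between 0.09 and 0.21 m and x of hanger_head in the frame of rail_mouth between -0.005 and 0.005 m and z of hanger_head in the frame of rail_mouth between -0.005 and 0.005 m and angle between the y axis of hanger and the y axis of rail, either way round below 0.15 rad and linear speed of hanger below 0.02 m/s); the robot touches nothing.
It fails at once if the hanger is pressed on the stand with more than 35 N (contact force between hanger and rail above 35 N).
It fails at once if another thing on the bench is moved by more than 25 mm (distance of any of rest, eyepiece, slidebox, dropper, dish, tissue, case from where it was at the start of the episode above 0.025 m).
It also fails if it takes over 64 s, if anything falls off the work surface, if the arm or the gripper's body presses on something with over 40 N, if the wrist force passes 120 N, or if a joint passes its speed limit or range.

## Working session

There is one attempt and no reset: what is moved stays moved. The work goes in short steps, Python scripts to look and compute and a tool call to move; the robot and the scene stay as the last step left them, time stands still between calls to the robot, and variables do not carry over. Pictures are saved under pics/ and viewed, about 8 in all and at most 12, crops included, and the job is handed in when it is done.

Besides the shell and the picture viewer there is one more tool, called after "Call:" as name(argument=value, ...) on one line, values as JSON. drive_tool: Moves the arm, as the interface text tells. Its arguments: {"type":"object","properties":{"targets":{"type":"array"},"squeeze":{"type":"number"}},"required":["targets"]}

```bash
mkdir -p pics; python3 - <<'E'
from rig import *
import cv2
print(observe())
for n in("scene","top"):
    print(n,calibration(n))
    cv2.imwrite(f"pics/{n}0.png",read_camera(n)[:,:,::-1])
E
```

```text
{'time': 0.0, 'joint_positions': array([-1.39250549e+00,  2.07387244e-01,  1.54293535e+00, -2.93410547e-05,
        1.39349721e+00, -1.50487388e-01]), 'joint_velocities': array([-0.0011185 , -0.00074877,  0.0007532 , -0.00101684,  0.00165888,
        0.00091749]), 'effort': array([-2.00602080e-03, -3.70884168e+01, -2.81416941e+01,  6.96081086e-02,
        3.59854731e-02, -1.61616149e-04]), 'ee_pos': array([ 185.50289912, -543.4081823 ,  204.31824133]), 'orientation': array([-7.66041831e-04,  8.13292759e-01, -5.81853631e-01, -8.08349903e-04]), 'contact_force': array([-0.24070362, -0.78707358,  0.52779515]), 'torque': array([ 0.00363289, -0.01285021, -0.00423608]), 'grip_width': 94.32200881769401}
scene {'fovy': 52.14900635367371, 'cx': 319.01828841013076, 'cy': 244.4296506962979, 'k1': 0.034551634811771495, 'origin': array([ 890.69246616, -586.20967815,  922.96242238]), 'attitude': array([-0.35091853,  0.86836345,  0.32865581, -0.12159958])}
top {'fovy': 46.284677810660234, 'cx': 323.6693831187243, 'cy': 233.06360407356334, 'k1': -0.14846922443643637, 'origin': array([ 276.9359777 ,  -29.78820977, 1533.5471266 ]), 'attitude': array([-0.03828067,  0.7122991 , -0.69916643,  0.04827921])}
```

View pics/scene0.png

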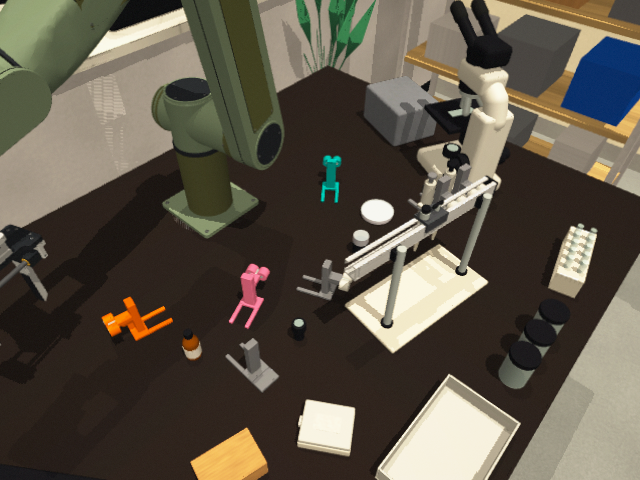

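View pics/top0.png

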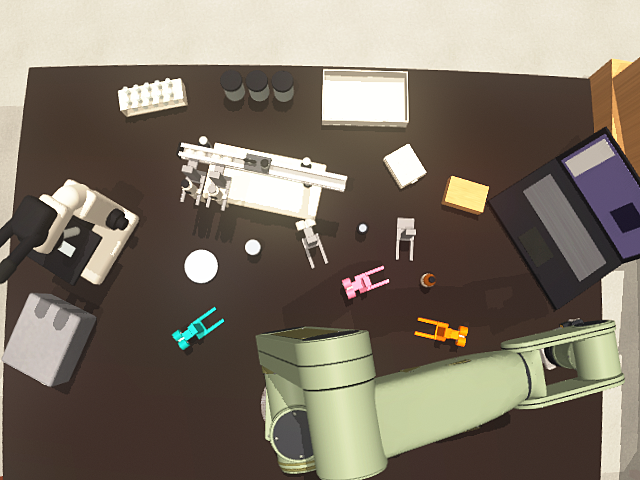

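```bash
cat > h.py <<'E'
import numpy as np, cv2
from rig import *
from scipy.spatial.transform import Rotation as R
def cam(n):
    c=calibration(n); f=240/np.tan(np.radians(c["fovy"]/2))
    q=np.array(c["attitude"]); return c,f,R.from_quat(q[[1,2,3,0]]).as_matrix()
def ray(n,p):
    c,f,M=cam(n); d=np.array([(p[0]-c["cx"])/f,(p[1]-c["cy"])/f]); u=d.copy()
    for _ in range(20): u=d/(1+c["k1"]*(u@u))
    v=M@np.array([u[0],u[1],1]); return np.array(c["origin"]),v
def plane(n,p,z):
    o,v=ray(n,p); return o+v*(z-o[2])/v[2]
def tri(ps,pt):
    o1,a=ray("scene",ps); o2,b=ray("top",pt)
    s=np.linalg.lstsq(np.c_[a,-b],o2-o1,rcond=None)[0]
    A=o1+a*s[0];B=o2+b*s[1]; return (A+B)/2,np.linalg.norm(A-B)
def proj(n,X):
    c,f,M=cam(n); x=M.T@(np.array(X,float)-c["origin"]); u=x[:2]/x[2]; u=u*(1+c["k1"]*(u@u))
    return u*f+[c["cx"],c["cy"]]
E
python3 - <<'E'
import cv2,numpy as np
s=cv2.imread("pics/scene0.png");t=cv2.imread("pics/top0.png")
r=lambda a,x,y,w,h,k:cv2.resize(a[y:y+h,x:x+w],None,fx=k,fy=k,interpolation=cv2.INTER_CUBIC)
a=r(t,280,165,160,120,5)   # top area
cv2.imwrite("pics/c1.png",a)
b=r(s,220,220,160,120,5)
cv2.imwrite("pics/c2.png",b)
E
```

```text
(no output)
```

View pics/c1.png

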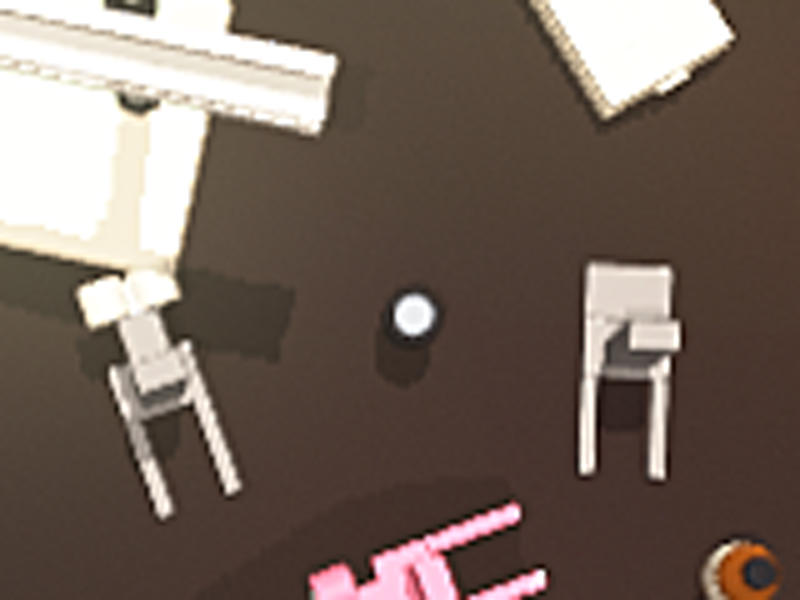

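View pics/c2.png

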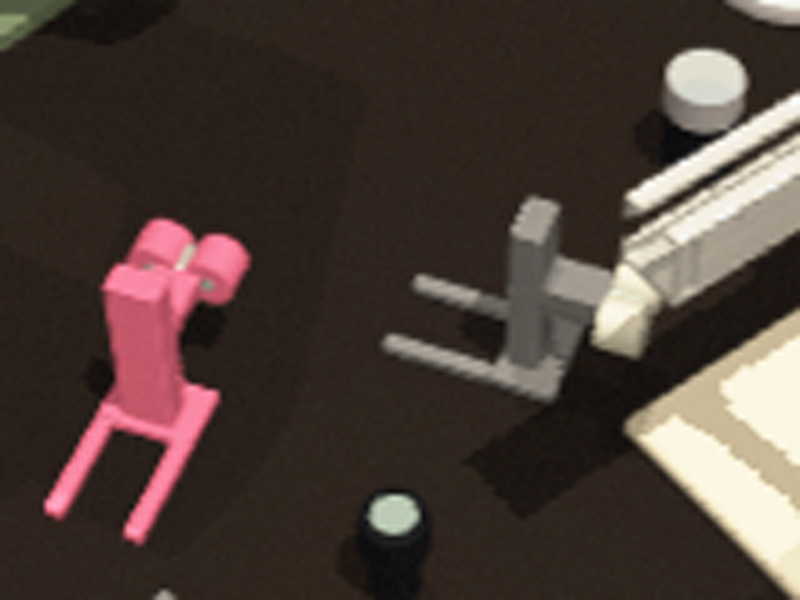

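```bash
python3 - <<'E'
from h import *
for p in [(312.2,239)]: print("stem",plane("top",p,100),tri((327.2,262),p))
print("tips",plane("top",(280+165/5,165+512/5),8),plane("top",(280+235/5,165+490/5),8))
print("glides",plane("top",(280+128/5,165+296/5),70))
print("mouth",plane("top",(280+338/5,165+57/5),253),plane("top",(280+320/5,165+133/5),253))
s=cv2.imread("pics/scene0.png");t=cv2.imread("pics/top0.png")
r=lambda a,x,y,w,h,k:cv2.resize(a[y:y+h,x:x+w],None,fx=k,fy=k,interpolation=cv2.INTER_CUBIC)
a=r(t,170,130,190,65,4)   
b=r(s,330,170,175,130,4)[60:,:]
o=np.zeros((600,760,3),np.uint8);o[:260,:760]=a;o[260:260+340,:700]=b[:340]
b2=r(s,330,170,175,130,4);o[260:,:700]=b2[150:490]
o[260:,:700]=b2[170:510]
cv2.imwrite("pics/c3.png",o)
E
```

```text
stem [437.67471776 -19.34591539 100.        ] (array([438.78369434, -17.85881284, 104.37713944]), np.float64(4.395802382757513))
tips [370.36724739 -22.39925232   8.        ] [383.06396232 -60.2479151    8.        ]
glides [479.86804922  -0.97846891  70.        ]
mouth [568.99380309 -99.99417432 253.        ] [532.69434752 -92.03438043 253.        ]
```

View pics/c3.png

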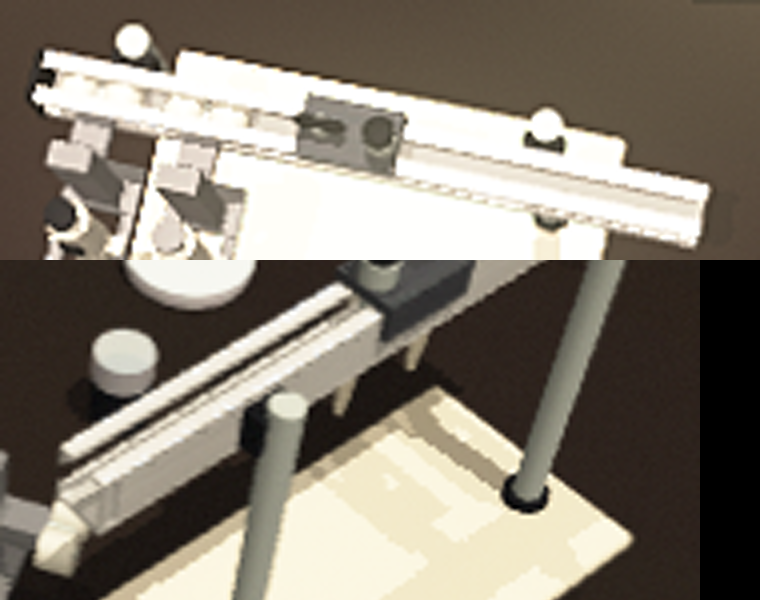

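```bash
python3 - <<'E'
from h import *
t=cv2.imread("pics/top0.png");g=cv2.cvtColor(t,cv2.COLOR_BGR2GRAY).astype(float)
def edge(c,r,w=4):
    col=g[int(r)-w:int(r)+w+1,c]; d=np.diff(col); i=np.argmax(d); # dark->bright going down
    wt=np.clip(d[max(i-1,0):i+2],0,None); return int(r)-w+.5+(np.arange(max(i-1,0),max(i-1,0)+len(wt))*wt).sum()/wt.sum(), d[i]
P=[]
for c in list(range(184,212,3))+list(range(329,346,2)):
    r=130+(50+(c-170)*4*0-45*.2033+(c-170)*4*.2033)/4
    e,s=edge(c,r); p=plane("top",(c,e),253); P.append(p[:2]); print(c,round(e,2),int(s),p[:2].round(1))
P=np.array(P); 
# mouth end: along rows
for r in range(178,192,2):
    row=g[r,338:356]; print(r,row.astype(int))
# front side profile
for c in (332,338,342): print(c,g[172:198,c].astype(int))
E
```

```text
184 142.67 151 [643.9 287.9]
187 143.0 101 [643.1 280.7]
190 143.64 181 [641.6 273.4]
193 144.2 138 [640.3 266.1]
196 144.76 152 [639.  258.8]
199 145.46 191 [637.4 251.6]
202 145.9 132 [636.4 244.3]
205 146.52 204 [635.  237.1]
208 147.38 188 [633.  229.8]
211 147.74 106 [632.2 222.6]
329 171.85 122 [578.9 -56.4]
331 172.37 157 [577.8 -61.1]
333 172.79 136 [576.9 -65.8]
335 173.3 146 [575.8 -70.5]
337 173.55 184 [575.3 -75.2]
339 173.83 126 [574.7 -79.8]
341 174.42 166 [573.4 -84.5]
343 174.81 133 [572.5 -89.2]
345 175.39 162 [571.3 -93.9]
178 [255 255 255 255 255 255 255 255 255 109  64  72  75  75  75  75  78  79]
180 [232 217 216 199 201 192 228 246 135  67  72  74  76  74  74  75  75  79]
182 [227 227 228 228 229 229 238 196  81  68  75  75  74  74  73  79  78  78]
184 [255 254 250 244 246 237 248 157  72  70  75  75  74  73  73  79  80  77]
186 [255 255 255 255 255 255 255 144  58  72  75  74  75  74  73  77  78  77]
188 [233 230 254 255 255 255 255 108  64  73  74  73  74  73  72  77  78  77]
190 [166 183 207 211 250 255 127  65  73  76  73  72  73  73  77  78  78  77]
332 [ 63 246 255 255 255 245 183 231 229 226 244 255 255 255 251 241 255 139
  79  81  85  82  82  83  83  85]
338 [ 80  61 197 255 255 255 255 167 232 230 227 241 255 255 255 254 233 255
 166  87  75  82  80  82  80  80]
342 [ 82  77  62 241 255 255 255 248 201 230 229 227 246 255 255 255 255 242
 250 197  75  74  79  79  79  79]
```

Call:
drive_tool(targets=[[[-0.012,-0.012,0],[0,0,0],0],[[-0.033,-0.033,0],[0,0,0],0],[[-0.062,-0.061,0],[0,0,0],0],[[-0.095,-0.094,0],[0,0,0],0],[[-0.128,-0.127,0],[0,0,0],0],[[-0.162,-0.159,0],[0,0,0],0],[[-0.195,-0.192,0],[0,0,0],0],[[-0.228,-0.225,0],[0,0,0],0],[[-0.257,-0.253,0],[0,0,0],0],[[-0.282,-0.278,0],[0,0,0],0]])

```text
time: 1.1
ee_pos: [357.7, -184.6, 204.8]
orientation: [-0.001, 0.813, -0.582, -0.001]
contact_force: [1.2, -0.3, -1.2]
grip_width: 94.3
```

```bash
cat >> h.py <<'E'
def plan(xyz,jaw):
    """print tool-frame shift (mm) and turn (deg) to bring the TCP to xyz, pointing down, jaw axis (tool x) at angle jaw"""
    s=observe(); q=s["orientation"]; M=R.from_quat(q[[1,2,3,0]])
    c,n=np.cos(jaw),np.sin(jaw); T=R.from_matrix(np.array([[c,n,0],[n,-c,0],[0,0,-1]]))
    print("t",s["time"].__round__(2),"pos",s["ee_pos"].round(1),"jaw",np.arctan2(*M.as_matrix()[[1,0],0]).round(4),"F",s["contact_force"].round(1),"w",round(s["grip_width"],1))
    print("shift",M.inv().apply(np.array(xyz)-s["ee_pos"]).round(1),"turn",np.degrees((M.inv()*T).as_rotvec()).round(2))
E
python3 -c "
from h import *
plan((438.5,-19.3,190),.34-np.pi/2)"
```

```text
t 1.1 pos [ 357.7 -184.6  204.8] jaw -1.2413 F [ 1.2 -0.3 -1.2] w 94.3
shift [-130.2 -129.9   15.1] turn [-0.02  0.14 -0.6 ]
```

Call:
drive_tool(targets=[[[-0.03,-0.03,0.005],[0,0,-0.6],0],[[-0.06,-0.06,0.01],[0,0,-0.6],0],[[-0.088,-0.088,0.015],[0,0,-0.6],0],[[-0.11,-0.11,0.015],[0,0,-0.6],0],[[-0.122,-0.122,0.015],[0,0,-0.6],0],[[-0.128,-0.128,0.015],[0,0,-0.6],0],[[-0.13,-0.13,0.015],[0,0,-0.6],0],[[-0.13,-0.13,0.025],[0,0,-0.6],0],[[-0.13,-0.13,0.04],[0,0,-0.6],0],[[-0.13,-0.13,0.045],[0,0,-0.6],0]])

```text
time: 2.1
ee_pos: [436.9, -20.0, 158.1]
orientation: [-0.0, 0.816, -0.578, -0.003]
contact_force: [-0.7, -0.1, -0.5]
grip_width: 94.1
```

```bash
python3 -c "
from h import *
plan((438.5,-19.3,67.5),.34-np.pi/2)
a=read_camera('top');b=read_camera('scene')
r=lambda a,x,y,w,h,k:cv2.resize(a[y:y+h,x:x+w,::-1],None,fx=k,fy=k,interpolation=cv2.INTER_CUBIC)
cv2.imwrite('pics/c4.png',np.hstack([r(a,260,180,100,100,4),r(b,270,220,100,100,4)]))"
```

```text
t 2.1 pos [436.9 -20.  158.1] jaw -1.2324 F [-0.7 -0.1 -0.5] w 94.1
shift [ 0.2 -2.  90.6] turn [ 0.17  0.24 -0.09]
```

View pics/c4.png

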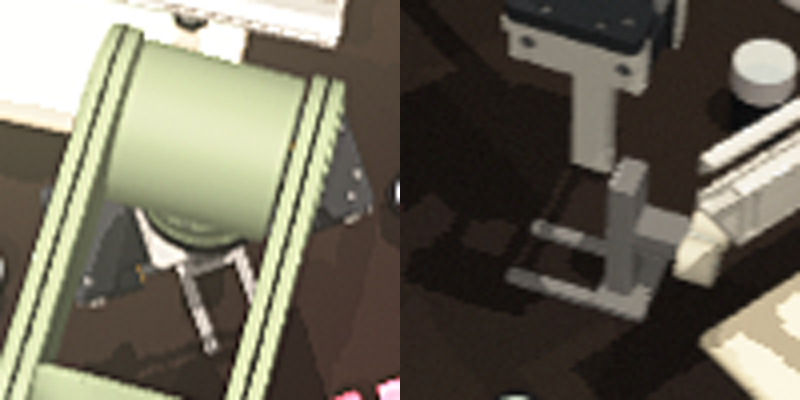

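Call:
drive_tool(targets=[[[0,-0.001,0.01],[0.1,0.2,0],0],[[0,-0.002,0.025],[0.1,0.2,0],0],[[0,-0.002,0.045],[0.1,0.2,0],0],[[0,-0.002,0.063],[0.1,0.2,0],0],[[0,-0.002,0.078],[0.1,0.2,0],0],[[0,-0.002,0.087],[0.1,0.2,0],0],[[0,-0.002,0.0905],[0.1,0.2,0],0],[[0,-0.002,0.0905],[0.1,0.2,0],0],[[0,-0.002,0.0905],[0.1,0.2,0],60],[[0,-0.002,0.0905],[0.1,0.2,0],120]], squeeze=10)

```text
time: 3.2
ee_pos: [439.7, -19.2, 69.0]
orientation: [-0.0, 0.816, -0.578, 0.0]
contact_force: [0.1, -0.1, 0.2]
grip_width: 81.5
```

Call:
drive_tool(targets=[[[0,0,0],[0,0,0],160],[[0,0,0],[0,0,0],180],[[0,0,0],[0,0,0],200],[[0,0,0],[0,0,0],220],[[0,0,0],[0,0,0],240],[[0,0,0],[0,0,0],255],[[0,0,0],[0,0,0],255],[[0,0,0],[0,0,0],255],[[0,0,0],[0,0,0],255],[[0,0,0],[0,0,0],255]], squeeze=30)

```text
time: 4.2
ee_pos: [439.6, -19.1, 69.0]
orientation: [-0.0, 0.816, -0.578, 0.0]
contact_force: [0.7, -0.6, 0.4]
grip_width: 25.7
```

```bash
python3 -c "
from h import *
plan((438.5,-19.3,67.5),.34-np.pi/2)"
```

```text
t 4.2 pos [439.6 -19.1  69. ] jaw -1.2323 F [ 0.7 -0.6  0.4] w 25.7
shift [-0.2  1.1  1.5] turn [-0.04 -0.02 -0.09]
```

Call:
drive_tool(targets=[[[0,0,-0.005],[0,0,0],255],[[0,0,-0.015],[0,0,0],255],[[0,0,-0.035],[0,0,0],255],[[0,0,-0.06],[0,0,0],255],[[0,0,-0.09],[0,0,0],255],[[0,0,-0.12],[0,0,0],255],[[0,0,-0.145],[0,0,0],255],[[0,0,-0.163],[0,0,0],255],[[0,0,-0.172],[0,0,0],255],[[0,0,-0.175],[0,0,0],255]], squeeze=40)

```text
time: 5.2
ee_pos: [439.9, -19.3, 245.3]
orientation: [-0.001, 0.816, -0.578, 0.001]
contact_force: [-0.3, 0.3, -2.4]
grip_width: 25.7
```

```bash
python3 -c "
from h import *
plan((440,-170,244),-.188-np.pi/2)"
```

```text
t 5.2 pos [439.9 -19.3 245.3] jaw -1.2323 F [-0.3  0.3 -2.4] w 25.7
shift [142.2  50.    1.4] turn [-0.18 -0.05 30.17]
```

Call:
drive_tool(targets=[[[0.006,0.002,0],[0,0,1],255],[[0.018,0.006,0],[0,0,4],255],[[0.036,0.013,0],[-0.1,0,8],255],[[0.056,0.02,0],[-0.1,0,12],255],[[0.076,0.027,0],[-0.1,0,17],255],[[0.096,0.034,0.001],[-0.2,0,22],255],[[0.114,0.04,0.001],[-0.2,0,26],255],[[0.129,0.045,0.001],[-0.2,0,29],255],[[0.138,0.048,0.001],[-0.2,0,30.2],255],[[0.142,0.05,0.001],[-0.2,0,30.2],255]])

```text
time: 6.2
ee_pos: [439.3, -170.9, 243.4]
orientation: [-0.001, -0.637, 0.771, 0.001]
contact_force: [-0.6, -0.5, -1.3]
grip_width: 26.0
```

```bash
python3 -c "
from h import *
plan((494,-166,244),-.188-np.pi/2)"
```

```text
t 6.2 pos [ 439.3 -170.9  243.4] jaw -1.7616 F [-0.6 -0.5 -1.3] w 26.0
shift [-15.2 -52.8  -0.7] turn [ 0.12 -0.02 -0.16]
```

Call:
drive_tool(targets=[[[-0.001,-0.003,0],[0,0,0],255],[[-0.003,-0.01,0],[0,0,0],255],[[-0.006,-0.02,0],[0,0,0],255],[[-0.009,-0.031,-0.001],[0.1,0,-0.2],255],[[-0.012,-0.041,-0.001],[0.1,0,-0.2],255],[[-0.014,-0.048,-0.001],[0.1,0,-0.2],255],[[-0.015,-0.052,-0.001],[0.1,0,-0.2],255],[[-0.015,-0.053,-0.001],[0.1,0,-0.2],255],[[-0.015,-0.053,-0.001],[0.1,0,-0.2],255],[[-0.015,-0.053,-0.001],[0.1,0,-0.2],255]])

```text
time: 7.2
ee_pos: [493.9, -166.2, 244.2]
orientation: [-0.0, -0.638, 0.77, 0.0]
contact_force: [0.5, -0.1, -2.2]
grip_width: 26.1
```

```bash
python3 -c "
from h import *
plan((494,-166,244),-.188-np.pi/2)
a=read_camera('top');b=read_camera('scene')
cv2.imwrite('pics/top5.png',a[:,:,::-1]);cv2.imwrite('pics/scene5.png',b[:,:,::-1])
r=lambda a,x,y,w,h,k:cv2.resize(a[y:y+h,x:x+w,::-1],None,fx=k,fy=k,interpolation=cv2.INTER_CUBIC)
p=proj('scene',(541,-175,235)).astype(int);print(p,proj('top',(541,-175,235)))
o=np.zeros((600,800,3),np.uint8);o[:200]=r(a,300,165,100,25,8);o[200:]=r(b,p[0]-40,p[1]-35,100,50,8);cv2.imwrite('pics/c5.png',o)"
```

```text
t 7.2 pos [ 493.9 -166.2  244.2] jaw -1.7583 F [ 0.5 -0.1 -2.2] w 26.1
shift [-0.2 -0.1  0.2] turn [ 0.04 -0.02  0.03]
[314 291] [378.73960691 190.39977167]
```

View pics/c5.png

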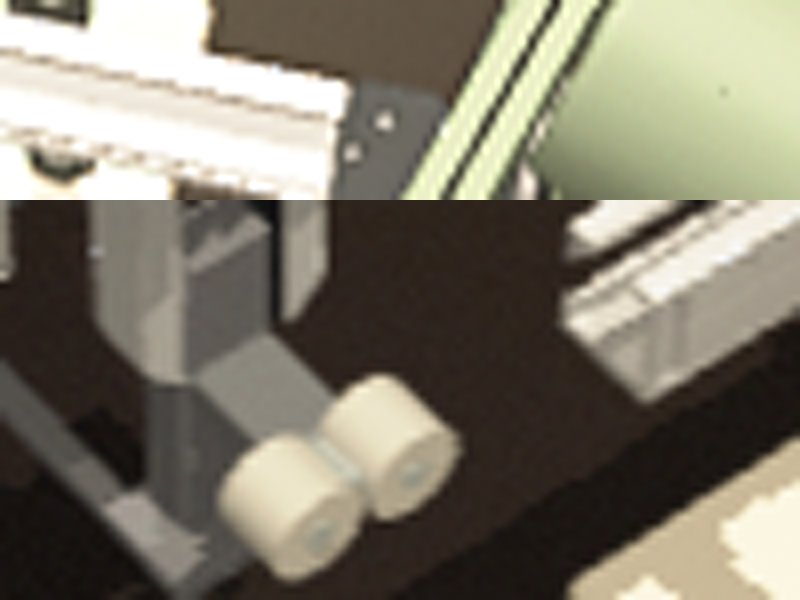

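```bash
python3 - <<'E'
from h import *
M=np.array([555.5,-96.1,235]);th=.188
rx=np.array([np.cos(th),-np.sin(th),0]);ry=np.array([np.sin(th),np.cos(th),0]);ez=np.array([0,0,1.])
cr=lambda X:((proj('scene',X)-[274,256])*8+[0,200]).round(0)
for x in(-15.2,-11.2,11.2,15.2):
  for z in(-18,-14,14,18): print("rail",x,z,cr(M+x*rx+z*ez))
st=np.array([493.9,-166.2,175]); H=st+48*rx+60*ez
print("head rel M",(H-M)@rx,(H-M)@ry)
for y in(-13.5,13.5): print("screw",cr(H+10*rx+y*ry), "seen->", )
for p in((412,472),(322,535)):
    X=plane('scene',(274+p[0]/8,256+(p[1]-200)/8),235)-M; print(X@rx,X@ry)
E
```

```text
rail -15.2 -18 [553. 326.]
rail -15.2 -14 [554. 315.]
rail -15.2 14 [561. 236.]
rail -15.2 18 [562. 224.]
rail -11.2 -18 [564. 336.]
rail -11.2 -14 [565. 325.]
rail -11.2 14 [572. 246.]
rail -11.2 18 [573. 235.]
rail 11.2 -18 [626. 395.]
rail 11.2 -14 [627. 384.]
rail 11.2 14 [636. 305.]
rail 11.2 18 [637. 294.]
rail 15.2 -18 [638. 406.]
rail 15.2 -14 [639. 395.]
rail 15.2 14 [647. 316.]
rail 15.2 18 [649. 304.]
head rel M 0.5866978571737257 -80.37753902622961
screw [306. 542.] seen->
screw [402. 483.] seen->
9.43863669661424 -63.15046058058122
11.125021665016536 -89.80909405812291
```

```bash
python3 - <<'E'
from h import *
b=cv2.imread("pics/scene5.png").astype(float)
M=np.array([555.5,-96.1,235]);th=.188
rx=np.array([np.cos(th),-np.sin(th),0]);ry=np.array([np.sin(th),np.cos(th),0])
m=b[:,:,2]-b[:,:,0]   # R-B : beige high, screws low
sub=m[275:306,298:334]; 
for p in((325.5,290.),(314.25,297.9)):
    x0,y0=int(p[0])-3,int(p[1])-3
    w=np.clip(np.median(m[y0:y0+7,x0:x0+7])-m[y0:y0+7,x0:x0+7]-6,0,None); w[[0,-1],:]=0;w[:,[0,-1]]=0
    yy,xx=np.mgrid[y0:y0+7,x0:x0+7]; q=((w*xx).sum()/w.sum(),(w*yy).sum()/w.sum())
    X=plane('scene',q,235)-M; print(np.round(q,2),X@rx,X@ry); print(m[y0:y0+7,x0:x0+7].astype(int))
# both glides' mask: outline
g=((b[:,:,2]>120)&(m>15)).astype(np.uint8); g[:270]=0;g[310:]=0;g[:,:298]=0;g[:,335:]=0
pts=cv2.findNonZero(g); h=cv2.convexHull(pts)[:,0]; print("hull",h.tolist())
E
```

```text
[325.35 290.1 ] 9.44344276549821 -63.498433908975066
[[37 42 40 36 37 37 36]
 [41 39 37 38 35 35 36]
 [38 37 35 27 22 25 34]
 [36 34 25 19 21 30 37]
 [37 36 25 18 25 34 32]
 [38 36 34 35 37 35 26]
 [38 37 37 37 33 24 17]]
[313.59 297.66] 10.042297912227909 -90.44483554648232
[[35 40 40 37 39 38 37]
 [42 39 36 38 37 38 36]
 [39 36 33 28 27 34 37]
 [38 32 24 17 26 34 38]
 [34 27 19 20 29 38 31]
 [37 29 23 29 35 33 23]
 [37 37 34 34 34 22 15]]
hull [[330, 288], [329, 290], [325, 294], [314, 301], [312, 302], [308, 302], [298, 298], [300, 277], [310, 270], [323, 278], [330, 285]]
```

Call:
drive_tool(targets=[[[-0.003,0,0],[0,0,0.5],255],[[-0.009,0,0],[0,0,0.5],255],[[-0.017,0,0],[0,0,0.5],255],[[-0.025,0,0],[0,0,0.5],255],[[-0.032,0,0],[0,0,0.5],255],[[-0.037,0,0],[0,0,0.5],255],[[-0.04,0,0],[0,0,0.5],255],[[-0.042,0,0],[0,0,0.5],255],[[-0.043,0,0],[0,0,0.5],255],[[-0.043,0,0],[0,0,0.5],255]])

```text
time: 8.3
ee_pos: [501.9, -124.1, 244.3]
orientation: [-0.0, -0.634, 0.773, 0.0]
contact_force: [-0.2, -1.0, -1.6]
grip_width: 25.8
```

```bash
cat >> h.py <<'E'
M0=np.array([555.5,-96.1,235]);th=.188
rx=np.array([np.cos(th),-np.sin(th),0]);ry=np.array([np.sin(th),np.cos(th),0])
def st(dh=69.2):
    s=observe(); q=s["orientation"]; A=R.from_quat(q[[1,2,3,0]]).as_matrix()
    h=s["ee_pos"]+48*-A[:,1]-M0; f=s["contact_force"]
    print("t",round(s["time"],2),"head x %.1f y %.1f"%(h@rx,h@ry),"z %.1f"%(s["ee_pos"][2]-dh+60-235),"yaw err deg %.2f"%np.degrees(np.arctan2(-A[1,0],-A[0,0])-(np.pi/2-th)),"tilt",np.degrees(A[:2,2]).round(2),"F rx %.1f ry %.1f z %.1f"%(f@rx,f@ry,f[2]),"T",s["torque"].round(2),"w",round(s["grip_width"],1))
E
python3 -c "
from h import *
st()
a=read_camera('scene');cv2.imwrite('pics/scene6.png',a[:,:,::-1]);b=read_camera('top')
r=lambda a,x,y,w,h,k:cv2.resize(a[y:y+h,x:x+w,::-1],None,fx=k,fy=k,interpolation=cv2.INTER_CUBIC)
o=np.zeros((600,800,3),np.uint8);o[:400]=r(a,285,240,100,50,8);o[400:]=r(b,310,165,100,25,8);cv2.imwrite('pics/c6.png',o)"
```

```text
t 8.3 head x 0.6 y -37.9 z 0.1 yaw err deg -0.48 tilt [-0.03 -0.02] F rx -0.0 ry -1.0 z -1.6 T [ 0.06 -0.01  0.01] w 25.8
```

View pics/c6.png

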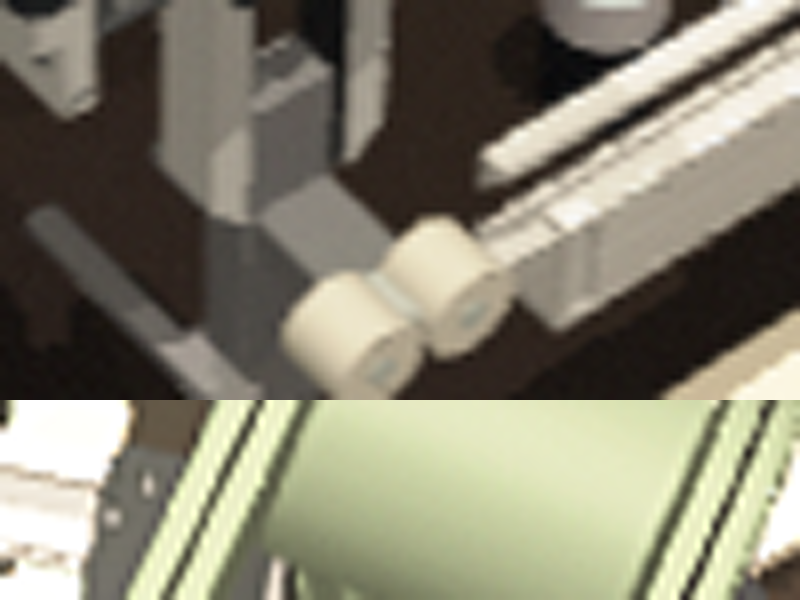

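Call:
drive_tool(targets=[[[-0.003,0.0005,0],[0,0,0],255],[[-0.006,0.0005,0],[0,0,0],255],[[-0.008,0.0005,0],[0,0,0],255],[[-0.01,0.0005,0],[0,0,0],255],[[-0.012,0.0005,0],[0,0,0],255],[[-0.014,0.0005,0],[0,0,0],255],[[-0.016,0.0005,0],[0,0,0],255],[[-0.018,0.0005,0],[0,0,0],255],[[-0.02,0.0005,0],[0,0,0],255],[[-0.02,0.0005,0],[0,0,0],255]])

```text
time: 9.4
ee_pos: [505.3, -104.3, 244.3]
orientation: [-0.0, -0.634, 0.773, 0.0]
contact_force: [-0.4, -0.0, -1.6]
grip_width: 25.5
```

```bash
python3 -c "
from h import *
st()"
```

```text
t 9.4 head x 0.2 y -17.8 z 0.1 yaw err deg -0.48 tilt [-0.03 -0.02] F rx -0.4 ry -0.1 z -1.6 T [0.04 0.01 0.05] w 25.5
```

Call:
drive_tool(targets=[[[-0.002,0,0],[0,0,0],255],[[-0.004,0,0],[0,0,0],255],[[-0.006,0,0],[0,0,0],255],[[-0.008,0,0],[0,0,0],255],[[-0.01,0.0001,0],[0,0,0],255],[[-0.012,0.0001,0],[0,0,0],255],[[-0.014,0.0001,0],[0,0,0],255],[[-0.016,0.0001,0],[0,0,0],255],[[-0.018,0.0002,0],[0,0,0],255],[[-0.018,0.0002,0],[0,0,0],255]])

```text
time: 10.4
ee_pos: [508.6, -86.3, 244.3]
orientation: [-0.0, -0.635, 0.773, 0.0]
contact_force: [-0.4, 0.2, -2.5]
grip_width: 25.7
```

```bash
python3 -c "
from h import *
st()"
```

```text
t 10.4 head x 0.1 y 0.5 z 0.1 yaw err deg -0.46 tilt [-0.03 -0.02] F rx -0.5 ry 0.1 z -2.5 T [ 0.05  0.02 -0.02] w 25.7
```

Call:
drive_tool(targets=[[[-0.002,0,0],[0,0,0],255],[[-0.004,0,0],[0,0,0],255],[[-0.006,0,0],[0,0,0],255],[[-0.008,0,0],[0,0,0],255],[[-0.01,0.0001,0],[0,0,0],255],[[-0.012,0.0001,0],[0,0,0],255],[[-0.014,0.0001,0],[0,0,0],255],[[-0.016,0.0001,0],[0,0,0],255],[[-0.018,0.0001,0],[0,0,0],255],[[-0.02,0.0001,0],[0,0,0],255]])

```text
time: 11.4
ee_pos: [512.5, -66.5, 244.3]
orientation: [-0.0, -0.635, 0.773, 0.0]
contact_force: [-0.1, -0.2, -1.5]
grip_width: 25.8
```

```bash
python3 -c "
from h import *
st()
# stop knob: dark knob in the top picture, c3 (378,131) -> px
p=(170+378/4,130+131/4); X=plane('top',p,290)-M0; print('knob',X@rx,X@ry)"
```

```text
t 11.4 head x 0.2 y 20.6 z 0.1 yaw err deg -0.46 tilt [-0.03 -0.02] F rx -0.1 ry -0.2 z -1.5 T [ 0.05 -0.03  0.02] w 25.8
knob -2.5952398508175323 190.1834050481139
```

Call:
drive_tool(targets=[[[-0.003,0,0],[0,0,0],255],[[-0.007,0.0001,0],[0,0,0],255],[[-0.011,0.0001,0],[0,0,0],255],[[-0.015,0.0002,0],[0,0,0],255],[[-0.019,0.0002,0],[0,0,0],255],[[-0.023,0.0003,0],[0,0,0],255],[[-0.027,0.0003,0],[0,0,0],255],[[-0.031,0.0003,0],[0,0,0],255],[[-0.035,0.0003,0],[0,0,0],255],[[-0.038,0.0003,0],[0,0,0],255]])

```text
time: 12.4
ee_pos: [519.7, -28.8, 244.3]
orientation: [-0.0, -0.635, 0.773, 0.0]
contact_force: [0.4, -0.0, -1.7]
grip_width: 26.1
```

```bash
python3 -c "
from h import *
st()"
```

```text
t 12.4 head x 0.2 y 59.1 z 0.1 yaw err deg -0.45 tilt [-0.03 -0.01] F rx 0.4 ry 0.0 z -1.7 T [0.06 0.01 0.05] w 26.1
```

Call:
drive_tool(targets=[[[-0.004,0,0],[0,0,0],255],[[-0.009,0.0001,0],[0,0,0],255],[[-0.014,0.0001,0],[0,0,0],255],[[-0.019,0.0002,0],[0,0,0],255],[[-0.024,0.0002,0],[0,0,0],255],[[-0.029,0.0002,0],[0,0,0],255],[[-0.034,0.0003,0],[0,0,0],255],[[-0.038,0.0003,0],[0,0,0],255],[[-0.042,0.0003,0],[0,0,0],255],[[-0.044,0.0003,0],[0,0,0],255]])

```text
time: 13.4
ee_pos: [528.0, 14.8, 244.3]
orientation: [-0.0, -0.635, 0.773, 0.0]
contact_force: [-0.7, 0.7, -1.5]
grip_width: 26.1
```

```bash
python3 -c "
from h import *
st()"
```

```text
t 13.4 head x 0.3 y 103.5 z 0.1 yaw err deg -0.43 tilt [-0.03 -0.01] F rx -0.8 ry 0.5 z -1.5 T [0.04 0.05 0.02] w 26.1
```

Call:
drive_tool(targets=[[[-0.004,0.0001,0],[0,0,0],255],[[-0.009,0.0002,0],[0,0,0],255],[[-0.014,0.0003,0],[0,0,0],255],[[-0.019,0.0003,0],[0,0,0],255],[[-0.024,0.0004,0],[0,0,0],255],[[-0.028,0.0004,0],[0,0,0],255],[[-0.032,0.0005,0],[0,0,0],255],[[-0.036,0.0005,0],[0,0,0],255],[[-0.039,0.0005,0],[0,0,0],255],[[-0.042,0.0005,0],[0,0,0],255]])

```text
time: 14.4
ee_pos: [535.7, 56.4, 244.2]
orientation: [-0.0, -0.635, 0.773, 0.0]
contact_force: [-0.3, -0.5, -1.7]
grip_width: 25.7
```

```bash
python3 -c "
from h import *
st()"
```

```text
t 14.4 head x 0.1 y 145.7 z -0.0 yaw err deg -0.43 tilt [-0.03 -0.01] F rx -0.2 ry -0.5 z -1.7 T [ 0.1  -0.04 -0.01] w 25.7
```

Call:
drive_tool(targets=[[[-0.0015,0,0],[0,0,0],255],[[-0.003,0,0],[0,0,0],255],[[-0.0045,0,0],[0,0,0],255],[[-0.006,0,0],[0,0,0],255],[[-0.0075,0,0],[0,0,0],255],[[-0.009,0.0001,0],[0,0,0],255],[[-0.0105,0.0001,0],[0,0,0],255],[[-0.012,0.0001,0],[0,0,0],255],[[-0.0135,0.0001,0],[0,0,0],255],[[-0.015,0.0001,0],[0,0,0],255]])

```text
time: 15.4
ee_pos: [538.3, 70.4, 244.0]
orientation: [-0.001, -0.635, 0.773, -0.0]
contact_force: [-0.5, -3.2, -2.6]
grip_width: 25.7
```

```bash
python3 -c "
from h import *
st()"
```

```text
t 15.4 head x -0.0 y 159.9 z -0.2 yaw err deg -0.45 tilt [-0.08 -0.12] F rx 0.1 ry -3.3 z -2.6 T [-0.66  0.16 -0.14] w 25.7
```

Call:
drive_tool(targets=[[[-0.001,0,0],[0,0,0],255],[[-0.002,0,0],[0,0,0],255],[[-0.003,0,0],[0,0,0],255],[[-0.004,0,0],[0,0,0],255],[[-0.005,0,0],[0,0,0],255],[[-0.006,0,0],[0,0,0],255],[[-0.007,0,0],[0,0,0],255],[[-0.008,0,0],[0,0,0],255],[[-0.009,0,0],[0,0,0],255],[[-0.01,0,0],[0,0,0],255]])

```text
time: 16.4
ee_pos: [539.9, 80.7, 243.6]
orientation: [-0.001, -0.635, 0.773, 0.0]
contact_force: [-1.3, -2.4, -5.3]
grip_width: 25.7
```

```bash
python3 -c "
from h import *
st()"
```

```text
t 16.4 head x -0.4 y 170.4 z -0.6 yaw err deg -0.44 tilt [-0.13 -0.08] F rx -0.8 ry -2.6 z -5.3 T [-0.39  0.32 -0.1 ] w 25.7
```

Call:
drive_tool(targets=[[[-0.001,0,0],[0,0,0],255],[[-0.002,-0.0001,0],[0,0,0],255],[[-0.003,-0.0002,0],[0,0,0],255],[[-0.004,-0.0003,0],[0,0,0],255],[[-0.005,-0.0003,0],[0,0,0],255],[[-0.006,-0.0003,0],[0,0,0],255],[[-0.007,-0.0003,0],[0,0,0],255],[[-0.008,-0.0003,0],[0,0,0],255],[[-0.009,-0.0003,0],[0,0,0],255],[[-0.01,-0.0003,0],[0,0,0],255]])

```text
time: 17.4
ee_pos: [542.3, 90.8, 243.7]
orientation: [-0.001, -0.635, 0.773, 0.0]
contact_force: [-0.6, 0.3, -5.0]
grip_width: 25.9
```

```bash
python3 -c "
from h import *
st()"
```

```text
t 17.4 head x 0.1 y 180.7 z -0.5 yaw err deg -0.43 tilt [-0.12 -0.05] F rx -0.6 ry 0.2 z -5.0 T [0.1  0.21 0.  ] w 25.9
```

Call:
drive_tool(targets=[[[-0.0006,0,0],[0,0,0],255],[[-0.0012,0,0],[0,0,0],255],[[-0.0018,0,0],[0,0,0],255],[[-0.0024,0,0],[0,0,0],255],[[-0.003,0,0],[0,0,0],255],[[-0.0035,0,0],[0,0,0],255],[[-0.004,0,0],[0,0,0],255],[[-0.0045,0,0],[0,0,0],255],[[-0.005,0,0],[0,0,0],255],[[-0.005,0,0],[0,0,0],255]])

```text
time: 18.4
ee_pos: [543.3, 96.0, 243.7]
orientation: [-0.001, -0.635, 0.773, 0.0]
contact_force: [-0.1, 1.2, -5.3]
grip_width: 25.8
```

```bash
python3 -c "
from h import *
st()"
```

```text
t 18.4 head x 0.1 y 186.1 z -0.5 yaw err deg -0.42 tilt [-0.1  -0.02] F rx -0.3 ry 1.1 z -5.3 T [0.42 0.07 0.07] w 25.8
```

Pin now pushes forward (past the first glide's crest). Creep on.

Call:
drive_tool(targets=[[[-0.0004,0,0],[0,0,0],255],[[-0.0008,0,0],[0,0,0],255],[[-0.0012,0,0],[0,0,0],255],[[-0.0016,0,0],[0,0,0],255],[[-0.002,0,0],[0,0,0],255],[[-0.0024,0,0],[0,0,0],255],[[-0.0028,0,0],[0,0,0],255],[[-0.003,0,0],[0,0,0],255],[[-0.003,0,0],[0,0,0],255],[[-0.003,0,0],[0,0,0],255]])

```text
time: 19.4
ee_pos: [543.9, 99.0, 243.7]
orientation: [-0.001, -0.635, 0.773, 0.0]
contact_force: [0.7, 2.4, -5.0]
grip_width: 25.8
```

```bash
python3 -c "
from h import *
st()"
```

```text
t 19.4 head x 0.2 y 189.2 z -0.5 yaw err deg -0.41 tilt [-0.09 -0.01] F rx 0.2 ry 2.5 z -5.0 T [0.46 0.05 0.12] w 25.8
```

Call:
drive_tool(targets=[[[-0.0003,0,0],[0,0,0],255],[[-0.0006,0,0],[0,0,0],255],[[-0.0009,0,0],[0,0,0],255],[[-0.0012,0,0],[0,0,0],255],[[-0.0015,0,0],[0,0,0],255],[[-0.0018,0,0],[0,0,0],255],[[-0.002,0,0],[0,0,0],255],[[-0.002,0,0],[0,0,0],255],[[-0.002,0,0],[0,0,0],255],[[-0.002,0,0],[0,0,0],255]])

```text
time: 20.4
ee_pos: [544.2, 100.1, 243.7]
orientation: [-0.001, -0.635, 0.773, -0.0]
contact_force: [-1.4, -4.7, -4.5]
grip_width: 25.9
```

```bash
python3 -c "
from h import *
st()"
```

```text
t 20.4 head x 0.2 y 190.3 z -0.5 yaw err deg -0.45 tilt [-0.12 -0.1 ] F rx -0.5 ry -4.9 z -4.5 T [-0.96  0.33 -0.26] w 25.9
```

Call:
drive_tool(targets=[[[0.0003,0,0],[0,0,0],255],[[0.0006,0,0],[0,0,0],255],[[0.0006,0,0.0002],[0,0,0],255],[[0.0006,0,0.0004],[0,0,0],255],[[0.0006,0,0.0006],[0,0,0],255],[[0.0006,0,0.0008],[0,0,0],255],[[0.0006,0,0.0008],[0,0,0],255],[[0.0006,0,0.0008],[0,0,0],255],[[0.0006,0,0.0008],[0,0,0],255],[[0.0006,0,0.0008],[0,0,0],255]])

```text
time: 21.4
ee_pos: [544.1, 99.7, 242.9]
orientation: [-0.001, -0.635, 0.773, 0.0]
contact_force: [-0.8, -1.6, -5.1]
grip_width: 26.0
```

```bash
python3 -c "
from h import *
st()
b=read_camera('scene');a=read_camera('top')
r=lambda a,x,y,w,h,k:cv2.resize(a[y:y+h,x:x+w,::-1],None,fx=k,fy=k,interpolation=cv2.INTER_CUBIC)
p=proj('scene',M0+190*ry+[0,0,20]).astype(int);print(p)
cv2.imwrite('pics/c7.png',r(b,p[0]-60,p[1]-50,120,90,6))"
```

```text
t 21.4 head x 0.2 y 189.8 z -1.3 yaw err deg -0.44 tilt [-0.12 -0.08] F rx -0.4 ry -1.7 z -5.1 T [-0.26  0.14 -0.1 ] w 26.0
[422 219]
```

View pics/c7.png

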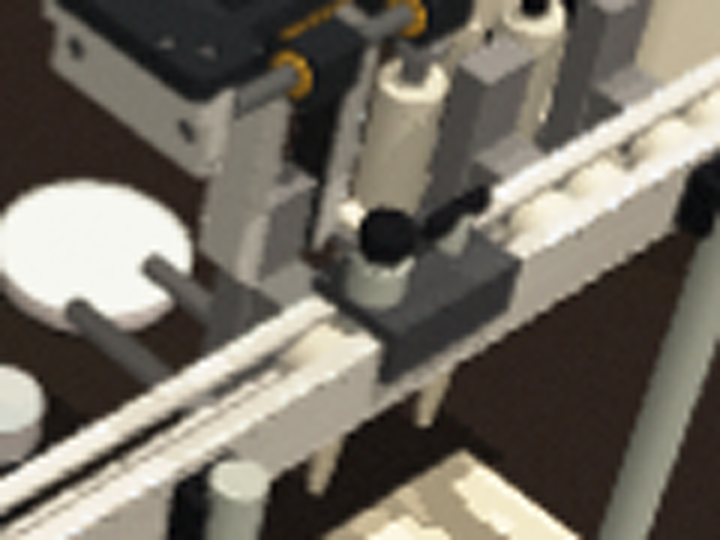

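Call:
drive_tool(targets=[[[0.0001,0,0],[0,0,0],255],[[0.0002,0,0],[0,0,0],255],[[0.0002,0,0],[0,0,0],180],[[0.0002,0,0],[0,0,0],170],[[0.0002,0,0],[0,0,0],160],[[0.0002,0,0],[0,0,0],140],[[0.0002,0,0],[0,0,0],120],[[0.0002,0,0],[0,0,0],110],[[0.0002,0,0],[0,0,0],100],[[0.0002,0,0],[0,0,0],100]])

```text
time: 22.5
ee_pos: [544.0, 99.5, 242.8]
orientation: [-0.001, -0.635, 0.773, 0.0]
contact_force: [-0.1, 0.2, 0.1]
grip_width: 57.1
```

```bash
python3 -c "
from h import *
st()"
```

```text
t 22.5 head x 0.2 y 189.6 z -1.4 yaw err deg -0.44 tilt [-0.12 -0.08] F rx -0.2 ry 0.2 z 0.1 T [ 0.09 -0.01 -0.02] w 57.1
```

Released, no contact. Lift straight up, then look.

Call:
drive_tool(targets=[[[0,0,-0.005],[0,0,0],100],[[0,0,-0.015],[0,0,0],100],[[0,0,-0.03],[0,0,0],100],[[0,0,-0.05],[0,0,0],100],[[0,0,-0.07],[0,0,0],100],[[0,0,-0.09],[0,0,0],100],[[0,0,-0.11],[0,0,0],100],[[0,0,-0.125],[0,0,0],100],[[0,0,-0.13],[0,0,0],100],[[0,0,-0.13],[0,0,0],100]])

```text
time: 23.5
ee_pos: [544.7, 99.7, 374.1]
orientation: [-0.0, -0.635, 0.773, -0.001]
contact_force: [-0.3, 0.6, 0.2]
grip_width: 57.7
```

```bash
python3 -c "
from h import *
st()
b=read_camera('scene')
r=lambda a,x,y,w,h,k:cv2.resize(a[y:y+h,x:x+w,::-1],None,fx=k,fy=k,interpolation=cv2.INTER_CUBIC)
cv2.imwrite('pics/c8.png',r(b,362,169,120,90,6))"
```

```text
t 23.5 head x 0.8 y 189.9 z 129.9 yaw err deg -0.45 tilt [ 0.01 -0.08] F rx -0.4 ry 0.6 z 0.2 T [ 0.07 -0.02 -0.03] w 57.7
```

View pics/c8.png

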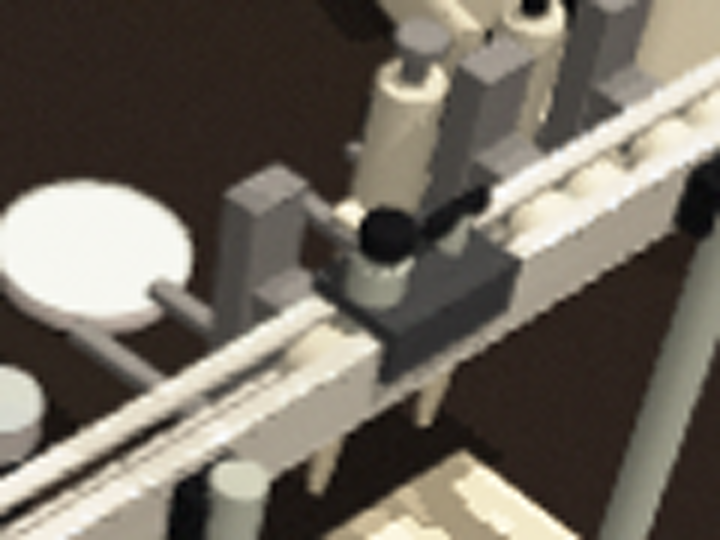

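```bash
python3 -c "
from h import *
now=read_camera('scene')[:,:,::-1].copy();cv2.imwrite('pics/scene9.png',now)
w=np.hanning(17)[:,None]*np.hanning(17)[None]
ref=cv2.imread('pics/scene5.png')
g=lambda a:cv2.cvtColor(a,cv2.COLOR_BGR2GRAY).astype(np.float32)
T=g(ref)
for nm,a in(('first',cv2.imread('pics/scene0.png')),('now',now)):
    best=[]
    A=g(a)
    for dy in np.arange(-4,2,.1):
        t=cv2.warpAffine(T,np.float32([[1,0,0],[0,1,dy]]),(640,480),flags=cv2.INTER_LINEAR)
        best.append((np.abs(t-A)[202:211,423:431].mean(),round(dy,1)))
    print(nm,min(best))
k=M0+190*ry; print('px per mm lift',proj('scene',k+[0,0,47])-proj('scene',k+[0,0,48]))
"
```

```text
first (np.float32(1.4166666), np.float64(0.0))
now (np.float32(3.9891493), np.float64(-1.1))
px per mm lift [-0.09095303  0.38155062]
```

```bash
python3 -c "
from rig import *
print(hand_in())"
```

```text
the job is handed in; nothing more can be done
None
```

The grey hanger with the two glides is hanging in the rail with the stop's pin dropped between its glides. I handed the job in; it reports no verdict.

**What I did:** I gripped the stem across its 26 mm, turned it in line with the rail and threaded the glides into the open end without feeling contact. I then slid it slowly past the pin, lowered it onto the rail, let go and lifted the gripper clear. The arm time was about 24 s of the 64 s allowed.

**Last checks:**
- **Pin lift:** the knob sits 1.1 px higher in the scene picture than with nothing under it. That is about 2.9 mm, against the 3 mm expected when fully dropped.
- **Position:** the carriage middle came out about 190 mm past the open end, which agrees with the pin position I read from the first picture. This is from arm readings just before letting go.
- **Forces:** the highest wrist reading I took along the rail was about 7 N, at the pin and end stop. These were taken only at the end of each one-second move, so a brief peak in between could have been missed. The reading fell to almost zero on release.

**What disagreed or was not checked:**
- Before threading, the picture put the glides about 3 mm further along the rail than the arm readings, and the yaw slightly off. Both were within what the fit allowed.
- I did not measure the bystanders again afterwards, but I felt no unexpected contact during the moves.

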